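# Pack the press stops into their sprung kit tray

### The arm

A 6-joint arm with a two-finger parallel gripper is mounted at the origin on the work surface. World frame = base frame: x ahead of the robot, y to its left, z up, the work surface at z = 0. Lengths are in m, angles in rad, forces in N, time in s.
With the tool pointing down it reaches from about 0.35 to 0.975 m from the base axis. Payload 4.9 kg.
Tool frame: the origin (TCP) lies where the fingers leave the gripper's body, on its centre line; the fingertips stand 73 mm ahead of it and the grasp point (between the pads) lies 54 mm ahead of it; z points along the fingers, y is the direction in which the jaws open and shut (so a half turn about z gives the same grasp; the last joint's range is limited). The gripper opens to 85 mm and grips with 20 to 120 N. Pads are 22 mm wide; open, the fingers measure 114 mm over their backs; the gripper's body (76 mm by 85 mm) begins 54 mm behind the grasp point. The pads swing forward as they close: fully open they stand 13 mm farther back than shut.
Start: joints at [-1.43, 0.053, 1.613, -0, 1.476, -0.119], TCP at [0.161, -0.604, 0.304] pointing down, gripper open.
Joint ranges: [-3.01, 3.01], [-1.01, 2.22], [0.06, 2.58], [-1.02, 4.17], [0.09, 2.62], [-3.14, 3.14]. Speed limits (rad/s): [2.57, 2.57, 3.14, 3.14, 3.14, 3.14].

### API

Orientations are given as a rotation vector (axis times angle).
In Python, from station import monitor, vision, workorder gives the robot as it stands.
- The arm moves only by the tool arm_command, never from a script. Its argument "rows" is text: rows parted by semicolons, each of 6 numbers parted by spaces: the shift along the world's x, y, z in mm, then the turn, a rotation vector about the world's x, y, z in degrees. In form: tx ty tz wx wy wz; .... A call has 1 to 12 rows; each row is the pose to reach, as a shift and turn from the pose measured when the call began; what a row does not reach only later rows make up. A row lasts 1/8 s, in which the tool goes at most 62.5 mm and 10.7 degrees, less where a joint would pass 70% of its speed; a pose out of reach is approached as far as the arm can. A call with a gripper value outside its range is refused whole. "jaw" is the opening, from 0 (shut) to 1 (fully open), set as the call begins (left out, the last holds). The fingers move at their own pace and stop on an object; "squeeze" is the grip in N (left out, the last holds). Time passes only in rows, so rows that repeat a pose let the fingers close. It gives the time, the measured TCP pose, the force and the opening at its end, in the units of the state.
- monitor.get_obs(): the state, without advancing time (a new reading comes with each control period).
- vision.get_image(name): name is "side" or "top"; returns a dict with "frame" (384x512x3 uint8, red, green, blue), "vfov" (degrees; the focal length in pixels is half the picture's height over the tangent of half this angle, whatever the lens; pixels are square), "cx", "cy" (the principal point, pixels), "distortion" ([k1, k2, p1, p2, k3] as OpenCV has them; the pictures are not rectified), "R" (3x3) and "t" (3): a world point X has camera coordinates R X + t. Camera axes: x right, y down, z forward; pixel columns grow to the right and rows downward; lengths in m; the calibration is good to about 2 mm. A picture is of the moment at which its call begins. There is no depth.
- workorder.finish_job(): hands the job in, once; it reports no verdict.
The state is a dict: "t": time; "q": joint angles; "dq": joint speeds; "effort": joint torques, N m; "tool_pos": TCP position; "tool_rot": TCP orientation; "contact_force": force on the tool from outside, world axes, zero at the start; "wrist_torque": the same for the moment, N m; "opening": finger opening in m.
Only numpy, scipy, OpenCV 4.12 (cv2) and the standard library are available. Lean on these libraries where they do the work, as an engineer would, in place of code of your own. Each camera call takes 0.05 s, during which the arm holds its last target. There are 200 camera calls.

### The job

Pack the three aluminium press stops into the wooden kit tray in one row, all standing flat on its floor: the tee with its long toe pushed right home under the bar, the zed next to it with its spur over the tee's short heel, and the elbow at the other end with its spur over the zed's foot and its back holding the sprung plate pushed back, so that the spring keeps the row tight. They only go in in one order; leave the bin, the stack of blanks and the hammer where they are.

Things in the scene. Friction and masses are not known exactly. Their poses are not given: they have to be found in the camera images.
- tray: narrow wooden tray fixed to the bench, 254 x 58 mm. Origin: centre of its underside; z up, x along it towards the end with the bar. Floor 6 mm thick. Inside 38 mm wide, end walls' inner faces at x = -115 and +115 mm. Side walls 10 mm thick and low, top at z = 24 mm. Sprung plate at the -x end, fixed wall (46 mm high) behind it
- bar (a point): edge of the bar: middle of its lower -x edge (tray x = 75, z = 32 mm). The flat 8 mm thick wooden bar bridges the tray from there to the +x end, 26 mm above the tray's floor, top at z = 40 mm; the tray is open above everywhere else. The tee's toe gets under it only by sliding along the floor
- row (a point): centre of the tray (x = y = 0), 42 mm above its underside, where the leg centres lie when the pieces stand on the floor; axes as the tray. Packed places of the leg centres, y = 0, each piece's x along the tray's x: tee x = +21 mm, zed x = -23 mm, elbow x = -85 mm
- plate_face (a point): middle of the top edge of the front (+x) face of the sprung plate: upright dark steel plate 34 mm wide, 10 mm thick, top 48 to 49 mm above the tray's underside. It slides along tray x: face at x = -87 mm when free, can be pushed in -x by 18 mm. Spring: 5 N when free, 0.35 N more per mm. With the elbow packed its face is at x = -97 mm
- tee_mid (a point): the tee, 126 mm long, about 0.3 kg. Plain aluminium, 34 mm wide (y) throughout. Leg: upright 24 (x) x 34 (y) x 72 mm high, good to grip across y. Point: centre of the leg, 36 mm above its underside; z up, x along the piece. Base 22 mm high: long toe out to x = +94 mm, short heel back to x = -32 mm. Stands on the bench like that at the start
- zed_mid (a point): the zed, 79 mm long, about 0.24 kg. Plain aluminium, 34 mm wide (y) throughout. Leg: upright 24 (x) x 34 (y) x 72 mm high, good to grip across y. Point: centre of the leg, 36 mm above its underside; z up, x along the piece. Foot 22 mm high back to x = -50 mm; spur out to x = +29 mm, from 24.5 to 44 mm above the underside (reaches over the tee's heel)
- elbow_mid (a point): the elbow, 42 mm long, about 0.17 kg. Plain aluminium, 34 mm wide (y) throughout. Leg: upright 24 (x) x 34 (y) x 72 mm high, good to grip across y. Point: centre of the leg, 36 mm above its underside; z up, x along the piece. Spur out to x = +30 mm, from 24.5 to 44 mm above the underside (reaches over the zed's foot). Leg's back (x = -12 mm) bears on the sprung plate
- bin: bystander: loose black open bin 100 x 140 x 55 mm, origin at centre of underside
- blanks: bystander: loose stack of black plate blanks 70 x 160 x 24 mm, origin at centre of underside
- hammer: bystander: loose hammer lying on the bench, about 300 mm long, wooden handle, origin under its middle
There are look-alikes about, which are no part of the job. Leave any orange or purple look-alike of the part that bears elbow_mid alone. What is shaped like the part that bears tee_mid but red or turquoise is not meant.

How it is judged:
At the end, for the whole second after the job is handed in: All three pieces are in the tray in one row: each leg centre within 4 mm along and across the tray of its packed place (tee at tray x = 21 mm, zed -23 mm, elbow -85 mm, y = 0), within 3 mm of standing on the floor, upright within 0.06 rad, in line with the tray within 0.1 rad, and at rest (x of tee_mid in the frame of tray between 0.017 and 0.025 m and y of tee_mid in the frame of tray between -0.004 and 0.004 m and z of tee_mid in the frame of tray between 0.039 and 0.045 m and angle between each of tee_mid, zed_mid, elbow_mid's own z axis and vertical below 0.06 rad and angle between the x axis of each of tee_mid, zed_mid, elbow_mid and the x axis of tray, either way round below 0.1 rad and linear speed of each of tee, zed, elbow below 0.02 m/s and x of zed_mid in the frame of tray between -0.027 and -0.019 m and y of zed_mid in the frame of tray between -0.004 and 0.004 m and z of zed_mid in the frame of tray between 0.039 and 0.045 m and x of elbow_mid in the frame of tray between -0.089 and -0.081 m and y of elbow_mid in the frame of tray between -0.004 and 0.004 m and z of elbow_mid in the frame of tray between 0.039 and 0.045 m); the robot touches nothing.
It fails at once if the bin is moved more than 3 cm (distance of bin from where it was at the start of the episode above 0.03 m).
It fails at once if the blanks is moved more than 3 cm (distance of blanks from where it was at the start of the episode above 0.03 m).
It fails at once if the hammer is moved more than 3 cm (distance of hammer from where it was at the start of the episode above 0.03 m).
It also fails if it takes over 72 s, if anything falls off the work surface, if the arm or the gripper's body presses on something with over 40 N, if the wrist force passes 120 N, or if a joint passes its speed limit or range.

## Working session

There is one attempt and no reset: what is moved stays moved. The work goes in short steps, Python scripts to look and compute and a tool call to move; the robot and the scene stay as the last step left them, time stands still between calls to the robot, and variables do not carry over. Pictures are saved under pics/ and viewed, about 8 in all and at most 12, crops included, and the job is handed in when it is done.

Besides the shell and the picture viewer there is one more tool, called after "Request:" as a command line: name --argument value ..., lists and objects as JSON in quotes. arm_command: Moves the arm, as the interface text tells. Its arguments: {"type":"object","properties":{"rows":{"type":"string"},"jaw":{"type":"number"},"squeeze":{"type":"number"}},"required":["rows"]}

```bash
mkdir -p pics; ls
cat > h.py <<'E'
import numpy as np,cv2
from station import monitor,vision,workorder
def cam(n):
    d=vision.get_image(n);f=d["frame"];h=f.shape[0]
    fl=h/2/np.tan(np.radians(d["vfov"])/2)
    d["K"]=np.array([[fl,0,d["cx"]],[0,fl,d["cy"]],[0,0,1.]]);d["D"]=np.array(d["distortion"],float)
    d["R"]=np.array(d["R"]);d["t"]=np.array(d["t"]);return d
def proj(d,P):
    return cv2.projectPoints(np.array(P,float).reshape(-1,3),cv2.Rodrigues(d["R"])[0],d["t"],d["K"],d["D"])[0].reshape(-1,2)
def back(d,uv,z):
    n=cv2.undistortPoints(np.array(uv,float).reshape(-1,1,2),d["K"],d["D"]).reshape(-1,2)
    r=np.c_[n,np.ones(len(n))]@d["R"];c=-d["R"].T@d["t"]
    return c+r*((z-c[2])/r[:,2])[:,None]
def save(n,img): cv2.imwrite("pics/"+n,cv2.cvtColor(img,cv2.COLOR_RGB2BGR))
E
python3 - <<'E'
from h import *
for n in("side","top"):
    d=cam(n);save(n+"0.png",cv2.resize(d["frame"],(800,600),interpolation=cv2.INTER_CUBIC));print(n,-d["R"].T@d["t"],d["R"],d["vfov"],d["D"])
    np.save(n+"0.npy",d,allow_pickle=True)
print(monitor.get_obs())
E
```

```text
pics
side [0.35805471 0.6458558  0.77514099] [[-0.96827117 -0.24971848  0.00957236]
 [-0.17552958  0.65234407 -0.73731715]
 [ 0.17787724 -0.71560317 -0.67547893]] 53.580853812303964 [-0.12483006  0.          0.          0.          0.        ]
top [ 0.48580959 -0.10894152  1.16339273] [[-0.00926147 -0.99987675  0.0126775 ]
 [-0.9987109   0.00861643 -0.05002299]
 [ 0.04990759 -0.01312445 -0.9986676 ]] 49.869699509520444 [-0.1208559  0.         0.         0.         0.       ]
{'t': 0.1, 'q': array([-1.43003067e+00,  5.32938260e-02,  1.61416921e+00, -3.44723207e-05,
        1.47603417e+00, -1.19002411e-01]), 'dq': array([ 0.00077644, -0.00095648, -0.00341198, -0.00122791,  0.00083308,
       -0.00096343]), 'effort': array([ 7.11538505e-04, -3.94905102e+01, -3.71359706e+01, -1.10475905e-04,
        3.98492746e-03, -7.78653259e-06]), 'tool_pos': array([ 0.16046485, -0.6035925 ,  0.30277652]), 'tool_rot': array([-3.11324207e+00, -4.06654936e-01,  8.63990531e-05]), 'contact_force': array([-0.13521211,  0.65247817,  0.10721927]), 'wrist_torque': array([ 0.03024447, -0.03285563, -0.00976976]), 'opening': 0.0850839465380344}
```

View pics/side0.png

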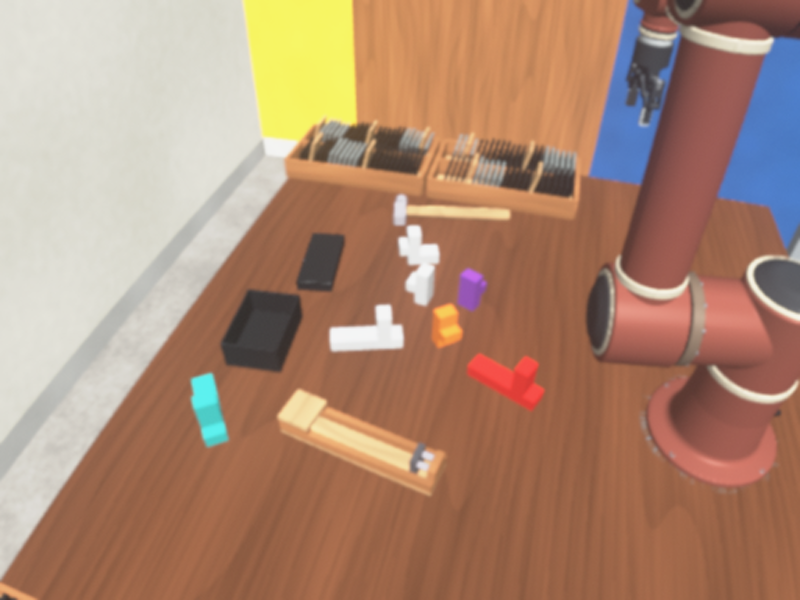

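View pics/top0.png

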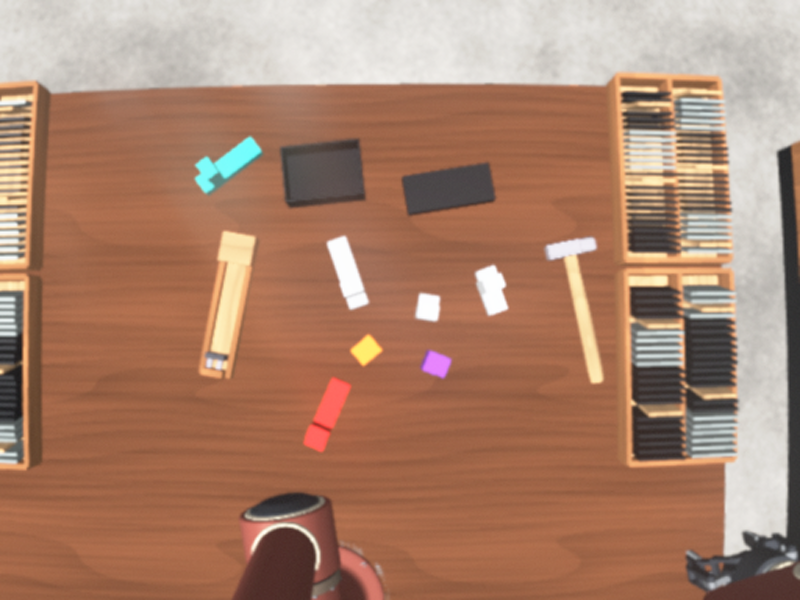

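The pictures show, in 800x600 pixels: tray in the top view at (228,305), bar end up; tee at (347,272), elbow probably at (428,307), zed at (491,290). In the side view they are at (370,335), (422,284) and (418,246). I'll zoom in.

Run:
```python
from h import *
s=np.load("side0.npy",allow_pickle=True).item()["frame"];t=np.load("top0.npy",allow_pickle=True).item()["frame"]
def c(f,x0,y0,w,h,W,H):return cv2.resize(f[y0:y0+h,x0:x0+w],(W,H),interpolation=cv2.INTER_CUBIC)
# each 5x
A=c(s,205,140,80,90,400,450) # placeholder for side
B=c(t,205,145,125,60,625,300)
C=c(s,205,140,104,60,520,300)
im=np.zeros((600,800,3),np.uint8)
im[:300,:625]=B; im[300:,:520]=C; im[300:,520:800]=c(s,205,188,56,60,280,300)
save("z1.png",im)
im=np.zeros((600,800,3),np.uint8)
im[:500,:200]=c(t,125,142,40,100,200,500)
im[:400,210:760]=c(s,175,245,110,80,550,400)
save("z2.png",im)
```

```text
(no output)
```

View pics/z1.png

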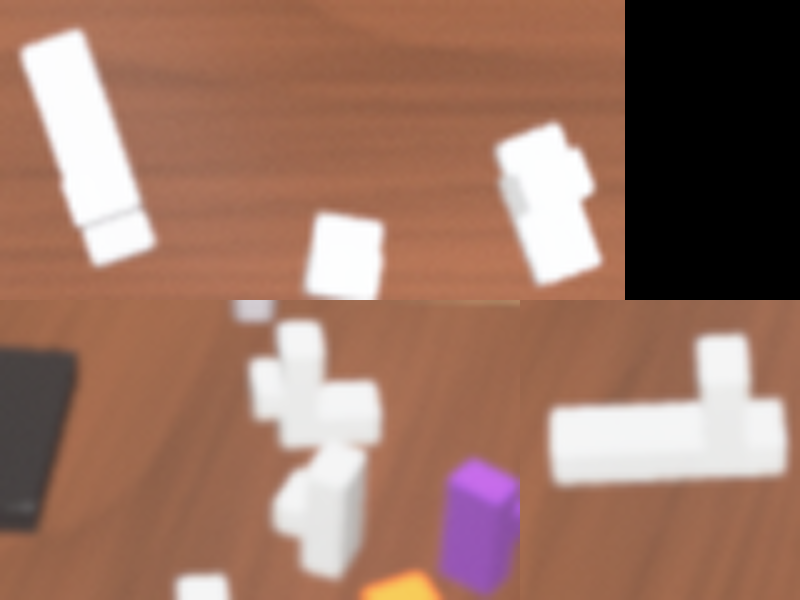

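View pics/z2.png

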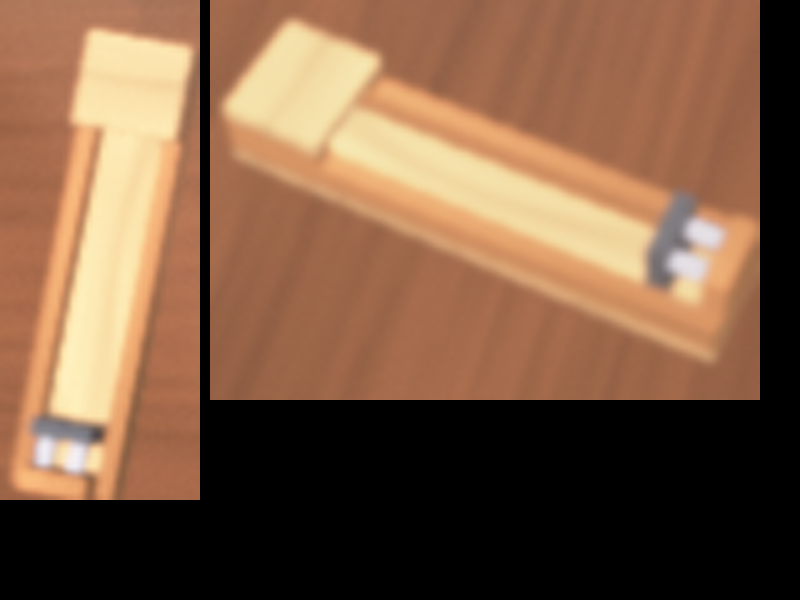

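z1 shows all three standing upright with +x (toe and spurs) towards world +x. z2 shows the bar corners and the plate sharply. Next I fit poses: silhouettes for the pieces, corner points for the tray.

```bash
cat > fit.py <<'E'
from h import *
from scipy.optimize import minimize
# boxes (x0,x1,z0,z1) relative to piece point, y +-17
LEG=(-12,12,-36,36)
SH=dict(tee=[LEG,(-32,94,-36,-14)],zed=[LEG,(-50,0,-36,-14),(0,29,-11.5,8)],elbow=[LEG,(0,30,-11.5,8)])
S=4
def corners(b,w=17):
    x0,x1,z0,z1=b[:4]
    return np.array([[x,y,z] for x in(x0,x1) for y in(-w,w) for z in(z0,z1)],float)/1e3
def place(P,x,y,yaw,z=.036):
    c,s=np.cos(yaw),np.sin(yaw)
    return P@np.array([[c,-s,0],[s,c,0],[0,0,1]]).T+[x,y,z]
def render(d,poses,roi):
    x0,y0,w,h=roi;m=np.zeros((h*S,w*S),np.uint8)
    for n,p in poses.items():
        for b in SH[n]:
            uv=(proj(d,place(corners(b),*p))-[x0-.5,y0-.5])*S-.5
            hull=cv2.convexHull(uv.astype(np.float32));cv2.fillConvexPoly(m,np.round(hull*16).astype(np.int32),255,shift=4)
    return cv2.GaussianBlur(cv2.resize(m,(w,h),interpolation=cv2.INTER_AREA).astype(float)/255,(3,3),0)
def soft(d,roi):
    x0,y0,w,h=roi;f=d["frame"][y0:y0+h,x0:x0+w].astype(float)
    b=f[...,2] # blue: bench low, white high; 
    return np.clip((b-75)/(175-75),0,1)*(f.max(2)-f.min(2)<90)
def fit(cs,names,p0,z=None):
    def cost(v):
        poses={n:tuple(v[3*i:3*i+3]*[1,1,5])+(() if z is None else (z,)) for i,n in enumerate(names)}
        return sum(((render(d,poses,r)-m)**2).sum() for d,r,m in cs)
    v0=(np.array(p0)*[1,1,.2]).ravel()
    sim=np.vstack([v0]+[v0+np.eye(len(v0))[i]*.012 for i in range(len(v0))])
    r=minimize(cost,v0,method="Nelder-Mead",options=dict(initial_simplex=sim,maxfev=2500,xatol=1e-4,fatol=.01))
    return r.x.reshape(-1,3)*[1,1,5],r.fun
E
cat > a.py <<'E'
from fit import *
t=np.load("top0.npy",allow_pickle=True).item();s=np.load("side0.npy",allow_pickle=True).item()
k=.64
print(t["frame"][188,220],t["frame"][180,250],s["frame"][225,230],s["frame"][205,220])
g={n:back(t,[np.array(u)*k],.07)[0] for n,u in dict(tee=(354,291),zed=(490,283),elbow=(428,307)).items()}
print(g)
cfg=dict(tee=((200,142,45,60),(205,190,60,40)),zed=((295,160,35,50),(250,140,35,32)),elbow=((255,180,35,32),(253,166,30,32)))
for n,(rt,rs) in cfg.items():
    T=(t,rt,soft(t,rt));Q=(s,rs,soft(s,rs))
    p0=[[g[n][0],g[n][1],{'tee':.3,'zed':.3,'elbow':-.2}[n]]]
    for lab,cs in(("both",[T,Q]),("top",[T]),("side",[Q])):
        if n!="tee" and lab!="top": continue   # zed/elbow overlap in side
        print(n,lab,*[np.round(x,4) for x in fit(cs,[n],p0)])
r=(245,135,45,65);rt=(250,160,85,55)
p0=[[*g['zed'][:2],.3],[*g['elbow'][:2],-.2]]
T=(t,rt,soft(t,rt));Q=(s,r,soft(s,r))
for lab,cs in(("both",[T,Q]),("side",[Q])):print("zed,elbow",lab,*[np.round(x,4) for x in fit(cs,["zed","elbow"],p0)])
# tray
tp=np.array([(88,30),(192,45),(178,140),(72,122)]);tp=(tp+.5)/5-.5+[125,142]
T3=np.array([(127,29,40),(127,-29,40),(75,-29,40),(75,29,40)])/1e3
sp=np.array([(293-210,18),(381-210,57),(320-210,158),(224-210,107),(713-210,360),(235-210,155)]);sp=(sp+.5)/5-.5+[175,245]
S3=np.array([(127,-29,40),(75,-29,40),(75,29,40),(127,29,40),(-127,29,0),(127,29,0)])/1e3
# extra: top: plate front top edge mid, z .0485 ; crop (68,420)
tp=np.vstack([tp,(np.array([[35,420],[102,430],[15,487]])+.5)/5-.5+[125,142]]);T3=np.vstack([T3,np.array([(-87,17,48.5),(-87,-17,48.5),(-127,29,24)])/1e3])
from scipy.optimize import least_squares
def res(v,w):
    r=[]
    if 't' in w:r.append(proj(t,place(T3,*v,z=0))-tp)
    if 's' in w:r.append(proj(s,place(S3,*v,z=0))-sp)
    return np.vstack(r).ravel()
for w in("ts","t","s"):
    q=least_squares(res,[.48,.17,-.15],args=(w,),loss="soft_l1");print("tray",w,np.round(q.x,4));print(np.round(res(q.x,w).reshape(-1,2),1).tolist())
E
time python3 a.py
```

```text
[246 243 244] [165 111  87] [157 111  90] [159 105  79]
{'tee': array([ 0.55653422, -0.06206912,  0.07      ]), 'zed': array([ 0.5683024 , -0.29406107,  0.07      ]), 'elbow': array([ 0.52825584, -0.18744764,  0.07      ])}
tee both [[ 0.5635 -0.0576  0.3256]] 134.299
tee top [[ 0.5649 -0.0571  0.319 ]] 67.6142
tee side [[ 0.5628 -0.0572  0.3392]] 61.965
zed top [[ 0.5696 -0.2995  0.3421]] 31.2042
elbow top [[ 0.522  -0.1873 -0.1772]] 25.0739
zed,elbow both [[ 0.5684 -0.3     0.3605]
 [ 0.5208 -0.1869 -0.1742]] 285.7659
zed,elbow side [[ 0.567  -0.2992  0.3864]
 [ 0.5206 -0.1852 -0.209 ]] 216.6253
tray ts [ 0.536   0.1652 -0.1789]
[[0.1, 0.4], [-0.2, 0.9], [-0.8, 0.4], [-0.1, 0.5], [0.1, -0.0], [-1.2, 0.1], [-0.2, -0.2], [-1.0, 0.2], [-0.3, -0.4], [-0.5, -2.6], [-0.1, -0.4], [0.4, -1.0], [-0.0, -0.2]]
tray t [ 0.5368  0.1642 -0.1732]
[[0.2, 0.1], [-0.1, 0.5], [-0.6, 0.0], [0.0, 0.3], [0.6, -0.3], [-0.6, -0.2], [0.4, -0.4]]
tray s [ 0.5351  0.1671 -0.1892]
[[-0.5, 0.5], [0.1, 0.2], [-0.3, -2.2], [0.2, -0.1], [0.3, 0.3], [0.2, 0.1]]
real	0m2.408s
user	0m2.560s
sys	0m0.304s
```

```bash
sed -i 's|(b-75)/(175-75)|(b-110)/(225-110)|' fit.py; sed -i 's|^print(t\["frame"\].*||' a.py; python3 a.py | grep -v tray
cat > over.py <<'E'
from fit import *
E
python3 - <<'E'
from fit import *
t=np.load("top0.npy",allow_pickle=True).item();s=np.load("side0.npy",allow_pickle=True).item()
b=lambda p:p.reshape(2,2,2,3)
def draw(d,roi,k,items):
    x0,y0,w,h=roi;im=cv2.resize(d["frame"][y0:y0+h,x0:x0+w],(w*k,h*k),interpolation=cv2.INTER_CUBIC)
    for P in items:
        uv=((proj(d,P)-[x0-.5,y0-.5])*k-.5)
        for i in range(8):
            for j in(1,2,4):
                if not i&j: cv2.line(im,*[tuple(int(v) for v in uv[a]) for a in(i,i|j)],(0,0,255),1)
    return im
tr=(.5365,.1648,-.175,0)
TR=[place(corners(c[:4],c[4]),*tr) for c in[(75,127,32,40,29),(-127,127,0,24,29),(-97,-87,6,48.5,17),(-115,75,6,24,19)]]
A=draw(t,(125,142,40,100),6,TR);B=draw(s,(175,245,110,80),5,TR)
im=np.zeros((600,800,3),np.uint8);im[:600,:240]=A;im[:400,250:800]=B;save("o1.png",im)
E
```

```text
{'tee': array([ 0.55653422, -0.06206912,  0.07      ]), 'zed': array([ 0.5683024 , -0.29406107,  0.07      ]), 'elbow': array([ 0.52825584, -0.18744764,  0.07      ])}
tee both [[ 0.5635 -0.0574  0.3257]] 25.4364
tee top [[ 0.5648 -0.0573  0.3211]] 12.5744
tee side [[ 0.563  -0.0574  0.328 ]] 7.6363
zed top [[ 0.5693 -0.3002  0.3439]] 7.22
elbow top [[ 0.522  -0.1872 -0.1784]] 4.1214
zed,elbow both [[ 0.5682 -0.3002  0.3468]
 [ 0.5215 -0.1874 -0.1443]] 108.9445
zed,elbow side [[ 0.5669 -0.2993  0.3637]
 [ 0.5212 -0.187  -0.1546]] 93.375
[[0.1, 0.4], [-0.2, 0.9], [-0.8, 0.4], [-0.1, 0.5], [0.1, -0.0], [-1.2, 0.1], [-0.2, -0.2], [-1.0, 0.2], [-0.3, -0.4], [-0.5, -2.6], [-0.1, -0.4], [0.4, -1.0], [-0.0, -0.2]]
[[0.2, 0.1], [-0.1, 0.5], [-0.6, 0.0], [0.0, 0.3], [0.6, -0.3], [-0.6, -0.2], [0.4, -0.4]]
[[-0.5, 0.5], [0.1, 0.2], [-0.3, -2.2], [0.2, -0.1], [0.3, 0.3], [0.2, 0.1]]
```

View pics/o1.png

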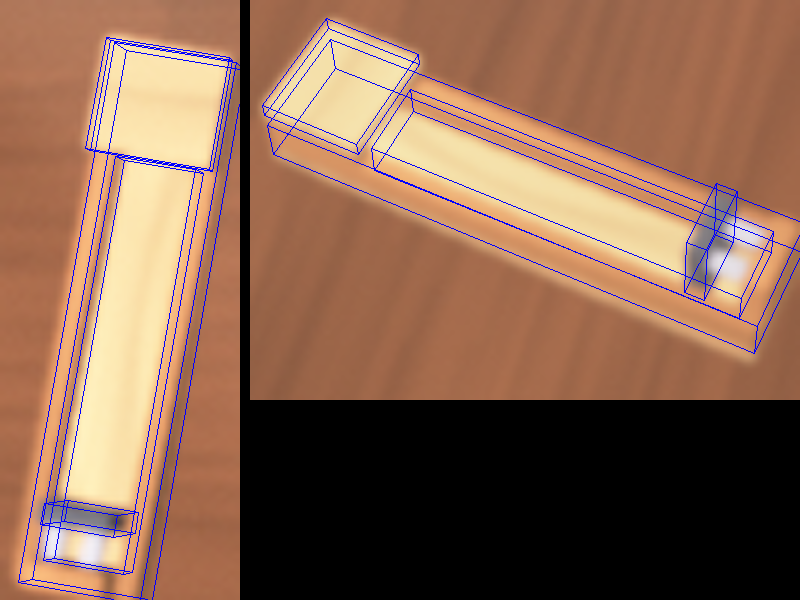

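The tray outline fits to about 1 px. I'll tighten it with a silhouette fit.

```bash
cat > b.py <<'E'
import fit as F
from fit import *
t=np.load("top0.npy",allow_pickle=True).item();s=np.load("side0.npy",allow_pickle=True).item()
def cr(b,w=17): return np.array([[x,y,z] for x in b[:2] for y in(-b[4],b[4]) for z in b[2:4]],float)/1e3
F.corners=cr
def mask(d,r):
    x0,y0,w,h=r;f=d["frame"][y0:y0+h,x0:x0+w].astype(float)
    m=np.clip((f[...,0]-180)/45,0,1)
    q=cv2.morphologyEx(m,cv2.MORPH_CLOSE,np.ones((9,9)));e=cv2.erode(q,np.ones((5,5)))
    return np.maximum(m,e)
rt=(120,140,50,110);rs=(170,243,120,82)
ex=lambda m:cv2.resize((m*255).astype(np.uint8),None,fx=4,fy=4)
im=np.zeros((450,800),np.uint8);T=(t,rt,mask(t,rt));Q=(s,rs,mask(s,rs))
for wall in(0,46):
    F.SH["tray"]=[(-127,127,0,24,29),(75,127,24,40,29),(-97,-87,6,48.5,17)]+([(-127,-115,0,wall,29)] if wall else [])
    for lab,cs in(("both",[T,Q]),("top",[T]),("side",[Q])):
        p,c=fit(cs,["tray"],[[.5365,.165,-.175]],z=0);print(wall,lab,np.round(p,4),round(c,1))
        if lab=="both":
            a=[render(d,{"tray":(*p[0],0)},r) for d,r,_ in cs]
A=np.dstack([ex(T[2]),ex(a[0]),ex(a[0])*0]);B=np.dstack([ex(Q[2]),ex(a[1]),ex(a[1])*0])
im=np.zeros((450,700,3),np.uint8);im[:440,:200]=A;im[:328,210:690]=B;save("m1.png",im)
E
python3 b.py
```

```text
0 both [[ 0.5393  0.1675 -0.1958]] 247.5
0 top [[ 0.5386  0.1696 -0.1829]] 86.6
0 side [[ 0.5399  0.166  -0.2024]] 110.6
46 both [[ 0.5393  0.1676 -0.1972]] 266.2
46 top [[ 0.5397  0.1694 -0.1867]] 92.7
46 side [[ 0.5403  0.1664 -0.2073]] 126.8
```

View pics/m1.png

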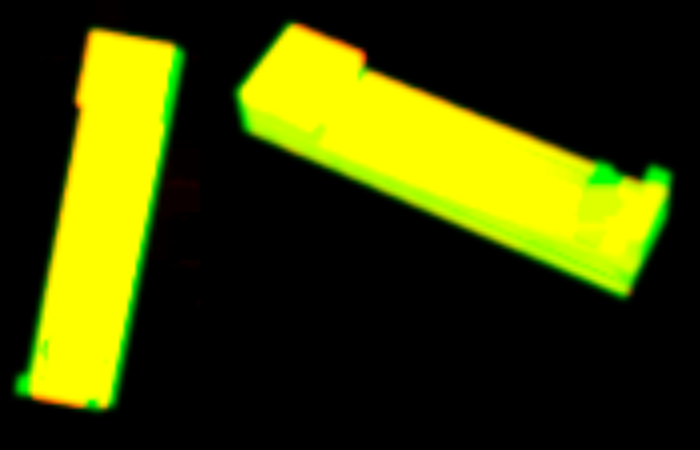

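```bash
cat > e.py <<'E'
from fit import *
t=np.load("top0.npy",allow_pickle=True).item();s=np.load("side0.npy",allow_pickle=True).item()
bar=[((75,29,40),(127,29,40)),((127,29,40),(127,-29,40)),((75,-29,40),(127,-29,40)),((75,-29,40),(75,29,40))]
lt=[((-110,29,24),(70,29,24)),((-80,19,24),(70,19,24)),((-80,-19,24),(70,-19,24)),((-110,-29,24),(70,-29,24))]
E=dict(t=bar+lt,s=bar+lt+[((-127,29,0),(127,29,0)),((-80,-19,6),(70,-19,6))])
from scipy.ndimage import map_coordinates
def grad(d):
    g=0
    for c in range(3):
        f=cv2.GaussianBlur(d["frame"][...,c].astype(np.float32),(0,0),.8)
        g=g+cv2.Sobel(f,-1,1,0)**2+cv2.Sobel(f,-1,0,1)**2
    return np.sqrt(g)
G=dict(t=(t,grad(t)),s=(s,grad(s)))
def cost(v,w):
    c=0
    for k in w:
        d,g=G[k]
        for a,b in E[k]:
            P=np.linspace(a,b,60)/1e3
            uv=proj(d,place(P,v[0],v[1],v[2]*5,z=0))
            c-=np.minimum(map_coordinates(g,[uv[:,1],uv[:,0]],order=1),150).mean()
    return c
for w in("ts","t","s"):
    best=None
    for y in(.163,.166,.169):
        for a in(-.17,-.19):
            v=np.array([.5365,y,a/5]);r=minimize(cost,v,args=(w,),method="Nelder-Mead",options=dict(initial_simplex=np.vstack([v]+[v+np.eye(3)[i]*.003 for i in range(3)])))
            if best is None or r.fun<best.fun:best=r
    print(w,np.round(best.x*[1,1,5],4),best.fun)
E
python3 e.py
```

```text
ts [ 0.5372  0.1669 -0.1834] -2449.4853515625
t [ 0.5344  0.1647 -0.1943] -1150.002197265625
s [ 0.5374  0.1669 -0.1842] -1344.017578125
```

Request:
arm_command --rows "403 546 -80 0 0 3.7;403 546 -80 0 0 3.7;403 546 -80 0 0 3.7;403 546 -80 0 0 3.7;403 546 -80 0 0 3.7;403 546 -80 0 0 3.7;403 546 -80 0 0 3.7;403 546 -80 0 0 3.7;403 546 -80 0 0 3.7;403 546 -80 0 0 3.7;403 546 -80 0 0 3.7;403 546 -80 0 0 3.7" --jaw 1 --squeeze 60

```text
t: 1.6
tool_pos: [0.5643, -0.0543, 0.2214]
tool_rot: [-3.096, -0.515, 0.003]
contact_force: [-0.4, -0.2, -0.4]
opening: 0.0854
```

Request:
arm_command --rows "-0.5 -3 -60 0 0 0;-0.5 -3 -100 0 0 0;-0.5 -3 -109 0 0 0;-0.5 -3 -109 0 0 0;-0.5 -3 -109 0 0 0"

```text
t: 2.22
tool_pos: [0.5652, -0.058, 0.1149]
tool_rot: [-3.098, -0.515, -0.003]
contact_force: [0.3, -0.5, -0.0]
opening: 0.0854
```

Request:
arm_command --rows "0 0 0 0 0 0;0 0 0 0 0 0;0 0 0 0 0 0;0 0 0 0 0 0;0 0 0 0 0 0;0 0 0 0 0 0" --jaw 0

```text
t: 2.98
tool_pos: [0.5656, -0.058, 0.1157]
tool_rot: [-3.098, -0.515, -0.004]
contact_force: [-2.1, 1.1, 5.5]
opening: 0.033
```

Request:
arm_command --rows "0 0 50 0 0 0;0 0 80 0 0 0;-10 50 80 0 0 -8;-25 110 80 0 0 -16;-40 170 80 0 0 -24;-53 228 80 0 0 -29.3;-53 228 80 0 0 -29.3;-53 228 80 0 0 -29.3;-53 228 80 0 0 -29.3"

```text
t: 4.1
tool_pos: [0.5127, 0.1689, 0.1951]
tool_rot: [-3.128, 0.288, -0.003]
contact_force: [0.4, -0.4, -2.1]
opening: 0.033
```

```bash
cat > held.py <<'E'
# usage: held.py name x y yaw z ; fit held piece silhouette incl. roi around it
import sys
from fit import *
n=sys.argv[1];x,y,a,z=map(float,sys.argv[2:6]);tag=sys.argv[6]
tr=(.537,.1665,-.182,0)
TR=[place(corners(c[:4],c[4]),*tr) for c in[(75,127,32,40,29),(-127,127,0,24,29),(-97,-87,6,48.5,17),(-115,115,6,24,19)]]
PB=[place(corners(b),x,y,a,z) for b in SH[n]]
ims=[]
for cn,k,(w,h) in(("top",5,(75,120)),("side",4,(105,110))):
    d=cam(cn);np.save(cn+tag+".npy",d,allow_pickle=True)
    c=proj(d,[tr[:3] if 0 else (.537,.166,.05)])[0];x0,y0=int(c[0]-w/2),int(c[1]-h/2);x0=max(x0,0)
    im=cv2.resize(d["frame"][y0:y0+h,x0:x0+w],(w*k,h*k),interpolation=cv2.INTER_CUBIC)
    for col,S_ in(((0,0,255),TR),((255,0,0),PB)):
        for P in S_:
            uv=((proj(d,P)-[x0-.5,y0-.5])*k-.5)
            for i in range(8):
                for j in(1,2,4):
                    if not i&j: cv2.line(im,*[tuple(int(v) for v in uv[q]) for q in(i,i|j)],col,1)
    ims.append(im)
H=max(i.shape[0] for i in ims);out=np.zeros((H,sum(i.shape[1] for i in ims),3),np.uint8);o=0
for i in ims: out[:i.shape[0],o:o+i.shape[1]]=i;o+=i.shape[1]
save("h%s.png"%tag,out)
E
python3 - <<'E'
from h import *
o=monitor.get_obs();print(o["tool_pos"],o["tool_rot"])
E
python3 held.py tee .5114 .1705 -.182 .116 A
```

```text
[0.51269598 0.16886202 0.19514383] [-3.12805101  0.28786295 -0.00323966]
```

View pics/hA.png

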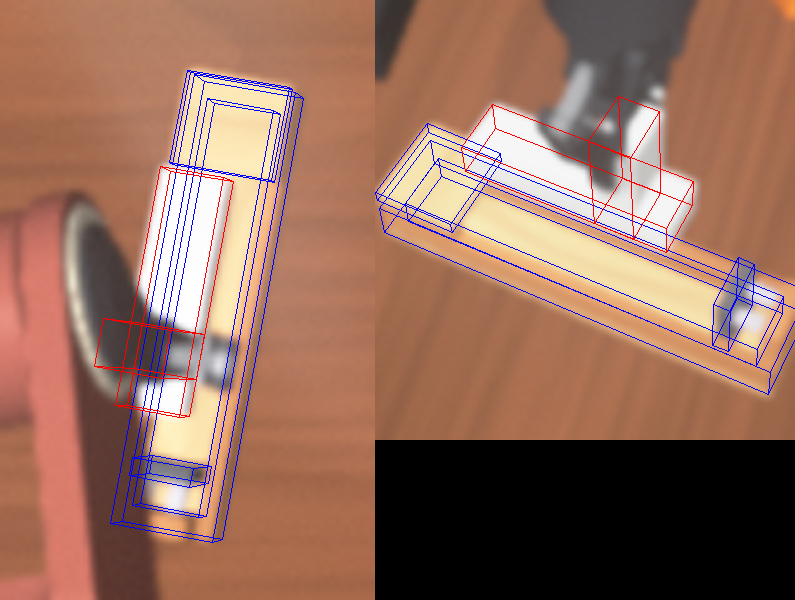

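hA shows the tee held level over the tray: model and picture agree to about 1 px, with the toe end at (197,172) just short of the bar. I'll get a numeric check of its lateral position from the visible toe.

```bash
cat > toe.py <<'E'
import fit as F
from fit import *
t=np.load("topA.npy",allow_pickle=True).item();s=np.load("sideA.npy",allow_pickle=True).item()
F.SH["tee"]=[(-32,94,-36,-14)]
def soft2(d,r):
    x0,y0,w,h=r;return np.clip((d["frame"][y0:y0+h,x0:x0+w,2].astype(float)-195)/40,0,1)
z=.115
q=lambda d,xs:proj(d,place(np.array(xs)/1e3,.5114,.1705,-.182,z)) 
def roi(d):
    p=q(d,[(x,y,zz) for x in(40,98) for y in(-20,20) for zz in(-36,-14)]);a=p.min(0)-1;b=p.max(0)+2
    return (*a.astype(int),*(b-a).astype(int))
for lab,ds in(("both",[t,s]),("top",[t]),("side",[s])):
    # restrict to region around toe: mask out by model of generous toe
    cs=[]
    for d in ds:
        r=roi(d);cs.append((d,r,soft2(d,r)))
    print(lab,*[np.round(v,4) for v in fit(cs,["tee"],[[.5114,.1705,-.182]],z=z)])
E
python3 toe.py
```

```text
both [[ 0.5118  0.1725 -0.2101]] 106.6894
top [[ 0.5125  0.1709 -0.1695]] 22.8701
side [[ 0.5105  0.171  -0.1936]] 77.0316
```

Request:
arm_command --rows "0 0 -20 0 0 0;0 0 -40 0 0 0;0 0 -52 0 0 0;0 0 -58 0 0 0;0 0 -60 0 0 0;0 0 -60 0 0 0"

```text
t: 4.95
tool_pos: [0.5131, 0.169, 0.1358]
tool_rot: [-3.128, 0.288, -0.005]
contact_force: [-0.2, -0.3, -2.5]
opening: 0.0331
```

Request:
arm_command --rows "0 0 -4 0 0 0;0 0 -8 0 0 0;0 0 -11 0 0 0;0 0 -13 0 0 0;0 0 -13.5 0 0 0;0 0 -13.5 0 0 0"

```text
t: 5.7
tool_pos: [0.5132, 0.1689, 0.1223]
tool_rot: [-3.128, 0.288, -0.005]
contact_force: [-0.8, 0.5, -3.0]
opening: 0.0333
```

Request:
arm_command --rows "8 -1.5 -0.5 0 0 0;16 -3 -0.5 0 0 0;24 -4.4 -0.5 0 0 0;32 -5.9 -0.5 0 0 0;39.5 -7.2 -0.5 0 0 0;39.5 -7.2 -0.5 0 0 0"

```text
t: 6.45
tool_pos: [0.5533, 0.1616, 0.1219]
tool_rot: [-3.127, 0.289, -0.005]
contact_force: [-0.0, 0.7, -2.2]
opening: 0.0328
```

Request:
arm_command --rows "2 -.4 -0.5 0 0 0;3.5 -.6 -0.5 0 0 0;5 -.9 -0.5 0 0 0;6 -1.1 -0.5 0 0 0;7 -1.3 -0.5 0 0 0"

```text
t: 7.08
tool_pos: [0.5589, 0.1608, 0.1217]
tool_rot: [-3.127, 0.289, 0.003]
contact_force: [-12.0, 1.9, 10.3]
opening: 0.0328
```

Request:
arm_command --rows "0 0 0 0 0 0;0 0 0 0 0 0;0 0 0 0 0 0;0 0 0 0 0 0;0 0 40 0 0 0;0 0 90 0 0 0;0 0 120 0 0 0;0 0 120 0 0 0" --jaw 1

```text
t: 8.07
tool_pos: [0.5606, 0.161, 0.2455]
tool_rot: [-3.126, 0.289, -0.008]
contact_force: [-1.0, -0.2, -0.6]
opening: 0.0851
```

Request:
arm_command --rows "8 -461 -10 0 0 10;8 -461 -10 0 0 20;8 -461 -10 0 0 30.3;8 -461 -10 0 0 30.3;8 -461 -10 0 0 30.3;8 -461 -10 0 0 30.3;8 -461 -10 0 0 30.3;8 -461 -10 0 0 30.3;8 -461 -10 0 0 30.3;8 -461 -10 0 0 30.3"

```text
t: 9.32
tool_pos: [0.5681, -0.2991, 0.2338]
tool_rot: [-3.089, -0.538, -0.004]
contact_force: [0.1, 0.1, 0.2]
opening: 0.0852
```

Grip the zed.

Request:
arm_command --rows "0.5 -1 -60 0 0 0;0.5 -1 -110 0 0 0;0.5 -1 -118 0 0 0;0.5 -1 -118 0 0 0;0.5 -1 -118 0 0 0"

```text
t: 9.95
tool_pos: [0.5703, -0.3007, 0.1191]
tool_rot: [-3.092, -0.539, -0.01]
contact_force: [-0.2, -0.4, 0.5]
opening: 0.0852
```

Request:
arm_command --rows "0 0 0 0 0 0;0 0 0 0 0 0;0 0 0 0 0 0;0 0 0 0 0 0;0 0 0 0 0 0;0 0 0 0 0 0" --jaw 0

```text
t: 10.7
tool_pos: [0.5706, -0.3008, 0.12]
tool_rot: [-3.092, -0.539, -0.011]
contact_force: [-1.0, 2.1, 6.1]
opening: 0.0327
```

Request:
arm_command --rows "0 0 60 0 0 0;0 0 110 0 0 0;-59 470 110 0 0 -8;-59 470 110 0 0 -16;-59 470 110 0 0 -24;-59 470 110 0 0 -30.3;-59 470 110 0 0 -30.3;-59 470 110 0 0 -30.3;-59 470 110 0 0 -30.3;-59 470 110 0 0 -30.3;-59 470 110 0 0 -30.3;-59 470 110 0 0 -30.3"

```text
t: 12.2
tool_pos: [0.5112, 0.1687, 0.2291]
tool_rot: [3.128, -0.288, 0.01]
contact_force: [0.3, -0.2, -2.2]
opening: 0.033
```

Request:
arm_command --rows "0.5 0.8 -40 0 0 0;0.5 0.8 -70 0 0 0;0.5 0.8 -80 0 0 0;0.5 0.8 -84 0 0 0;0.5 0.8 -87 0 0 0;0.5 0.8 -87 0 0 0"

```text
t: 12.95
tool_pos: [0.5124, 0.1695, 0.1431]
tool_rot: [-3.128, 0.288, -0.012]
contact_force: [-0.1, 0.5, -2.4]
opening: 0.0332
```

Request:
arm_command --rows "-0.4 0 -4 0 0 0;-0.4 0 -8 0 0 0;-0.4 0 -12 0 0 0;-0.4 0 -15 0 0 0;-0.4 0 -16.5 0 0 0;-0.4 0 -16.5 0 0 0"

```text
t: 13.7
tool_pos: [0.512, 0.1695, 0.1265]
tool_rot: [-3.128, 0.288, -0.012]
contact_force: [-1.4, 0.6, -2.8]
opening: 0.033
```

Free descent. Now slide +x until it touches the tee.

Request:
arm_command --rows "1.5 -0.3 -0.5 0 0 0;3 -0.6 -0.5 0 0 0;4 -0.7 -0.5 0 0 0;5 -0.9 -0.5 0 0 0;5.5 -1 -0.5 0 0 0"

```text
t: 14.32
tool_pos: [0.5161, 0.1689, 0.1261]
tool_rot: [3.128, -0.288, 0.004]
contact_force: [-8.4, 1.2, 4.6]
opening: 0.0329
```

Request:
arm_command --rows "0 0 0 0 0 0;0 0 0 0 0 0;0 0 0 0 0 0;0 0 0 0 0 0;0 0 40 0 0 0;0 0 90 0 0 0;0 0 120 0 0 0;0 0 120 0 0 0" --jaw 1

```text
t: 15.32
tool_pos: [0.5178, 0.1691, 0.2498]
tool_rot: [-3.127, 0.287, -0.015]
contact_force: [0.6, 0.0, -0.1]
opening: 0.0853
```

Request:
arm_command --rows "4 -356 -10 0 0 1;4 -356 -10 0 0 1;4 -356 -10 0 0 1;4 -356 -10 0 0 1;4 -356 -10 0 0 1;4 -356 -10 0 0 1;4 -356 -10 0 0 1;4 -356 -10 0 0 1"

```text
t: 16.32
tool_pos: [0.5212, -0.1862, 0.2382]
tool_rot: [-3.127, 0.26, -0.011]
contact_force: [-0.4, 0.6, -0.2]
opening: 0.0856
```

Request:
arm_command --rows "0 -1 -60 0 0 0;0 -1 -105 0 0 0;0 -1 -119 0 0 0;0 -1 -119 0 0 0;0 -1 -119 0 0 0"

```text
t: 16.95
tool_pos: [0.5227, -0.1875, 0.1216]
tool_rot: [-3.129, 0.259, -0.017]
contact_force: [0.3, 1.1, 0.1]
opening: 0.0854
```

Request:
arm_command --rows "0 0 0 0 0 0;0 0 0 0 0 0;0 0 0 0 0 0;0 0 0 0 0 0;0 0 0 0 0 0;0 0 0 0 0 0" --jaw 0 --squeeze 80

```text
t: 17.7
tool_pos: [0.5234, -0.1877, 0.1227]
tool_rot: [-3.129, 0.259, -0.02]
contact_force: [0.2, 1.3, 4.3]
opening: 0.0325
```

Request:
arm_command --rows "0 0 60 0 0 0;0 0 100 0 0 0;-54.6 365 100 0 0 -1.1;-54.6 365 100 0 0 -1.1;-54.6 365 100 0 0 -1.1;-54.6 365 100 0 0 -1.1;-54.6 365 100 0 0 -1.1;-54.6 365 100 0 0 -1.1;-54.6 365 100 0 0 -1.1;-54.6 365 100 0 0 -1.1"

```text
t: 18.95
tool_pos: [0.4683, 0.1769, 0.2217]
tool_rot: [-3.128, 0.289, -0.017]
contact_force: [-1.3, 0.0, -1.9]
opening: 0.0325
```

```bash
python3 - <<'E'
from h import *
o=monitor.get_obs();print(o["tool_pos"],o["tool_rot"])
E
python3 held.py elbow .467 .1785 -.182 .136 B
```

```text
[0.4682581  0.1769329  0.22165355] [-3.12822926  0.28869916 -0.01700357]
```

View pics/hB.png

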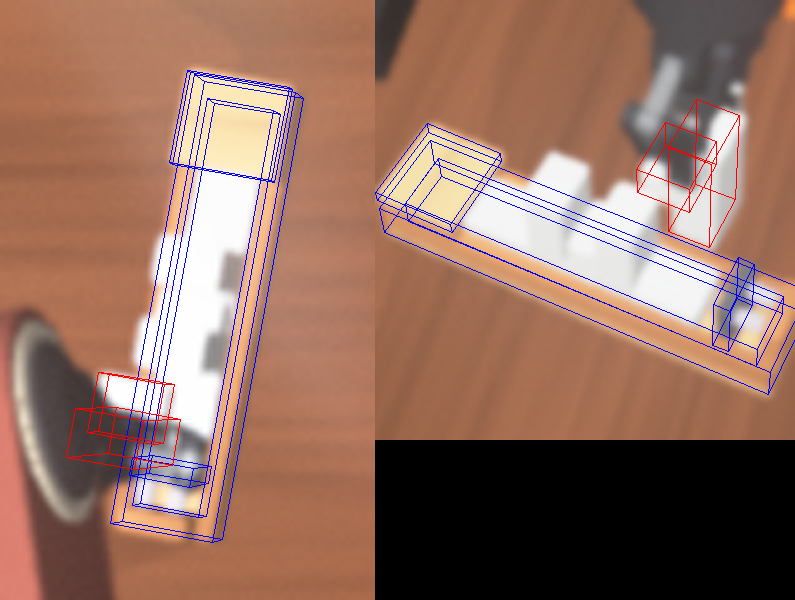

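hB shows the tee and zed seated side by side (legs at about (555,200) and (625,235)), and the elbow held above and in line. Now I lower it to the height of the plate's top edge.

Request:
arm_command --rows "0 0.8 -30 0 0 0;0 0.8 -50 0 0 0;0 0.8 -58 0 0 0;0 0.8 -62 0 0 0;0 0.8 -62 0 0 0"

```text
t: 19.68
tool_pos: [0.4693, 0.1766, 0.1606]
tool_rot: [-3.127, 0.293, -0.019]
contact_force: [0.4, 0.4, -2.7]
opening: 0.0325
```

Request:
arm_command --rows "-3 0.6 0 0 0 0;-6 1.1 0 0 0 0;-9 1.7 0 0 0 0;-12 2.2 0 0 0 0;-14.5 2.7 0 0 0 0;-14.5 2.7 0 0 0 0"

```text
t: 20.42
tool_pos: [0.4566, 0.1792, 0.1618]
tool_rot: [-3.127, 0.293, -0.031]
contact_force: [6.9, -0.9, -4.6]
opening: 0.0326
```

Request:
arm_command --rows "-1.5 0.8 -2 0 0 0;-3 1.2 -2 0 0 0;-4.5 1.5 -2 0 0 0;-5 1.6 -2 0 0 0;-5 1.6 -2 0 0 0"

```text
t: 21.05
tool_pos: [0.4541, 0.1801, 0.1619]
tool_rot: [3.127, -0.292, 0.045]
contact_force: [7.7, -5.1, -1.9]
opening: 0.0325
```

The force shows plate contact. The tool is tilting about 0.016 rad under it, so I'll correct the tilt and push a little further.

Request:
arm_command --rows "-1.5 0.3 -1 0.1 0.6 0;-3 0.6 -2 0.2 1.2 0;-4 0.7 -3 0.3 1.8 0;-4 0.7 -3 0.3 1.8 0;-4 0.7 -3 0.3 1.8 0"

```text
t: 21.68
tool_pos: [0.4536, 0.1803, 0.1618]
tool_rot: [-3.127, 0.291, -0.013]
contact_force: [7.9, -3.7, -0.6]
opening: 0.0323
```

Request:
arm_command --rows "-1 0.2 -2 0 0.3 0;-1.5 0.3 -4 0 0.4 0;-1.5 0.3 -6 0 0.4 0;-1.5 0.3 -8 0 0.4 0;-1.5 0.3 -8 0 0.4 0"

```text
t: 22.3
tool_pos: [0.4559, 0.1808, 0.1573]
tool_rot: [-3.125, 0.29, -0.021]
contact_force: [7.8, -2.2, 0.5]
opening: 0.0328
```

The arm gives about 3.5 mm under the spring load, so each call needs that bias added.

Request:
arm_command --rows "-2 0.3 -2 0.1 0.6 0;-4 0.6 -3 0.2 1.2 0;-6 0.9 -3.5 0.2 1.8 0;-7 1 -3.5 0.2 1.8 0;-7 1 -3.5 0.2 1.8 0;-7 1 -6 0.2 1.8 0;-7 1 -8 0.2 1.8 0;-7 1 -8 0.2 1.8 0"

```text
t: 23.3
tool_pos: [0.4535, 0.1819, 0.1535]
tool_rot: [-3.123, 0.29, 0.005]
contact_force: [10.4, -2.2, 1.5]
opening: 0.0323
```

Request:
arm_command --rows "-3.5 -1 -3 0 0.6 0;-3.5 -1.5 -5 0 0.6 0;-3.5 -1.5 -8 0 0.6 0;-3.5 -1.5 -10 0 0.6 0;-3.5 -1.5 -12 0 0.6 0;-3.5 -1.5 -12 0 0.6 0"

```text
t: 24.05
tool_pos: [0.4546, 0.1808, 0.1455]
tool_rot: [-3.122, 0.29, -0.001]
contact_force: [8.1, -0.7, 1.8]
opening: 0.0324
```

Request:
arm_command --rows "-3.5 -.6 -4 0 0.5 0;-3.5 -.6 -8 0 0.5 0;-3.5 -.6 -12 0 0.5 0;-3.5 -.6 -16 0 0.5 0;-3.5 -.6 -18 0 0.5 0;-3.5 -.6 -19 0 0.5 0;-3.5 -.6 -19 0 0.5 0"

```text
t: 24.92
tool_pos: [0.4555, 0.1805, 0.1304]
tool_rot: [-3.12, 0.289, -0.008]
contact_force: [9.2, -1.8, 1.7]
opening: 0.0324
```

Request:
arm_command --rows "-3 -.4 -2 0 0.3 0;-3 -.4 -4 0 0.3 0;-3 -.4 -5 0 0.3 0;-3 -.4 -6 0 0.3 0;-3 -.4 -6 0 0.3 0"

```text
t: 25.55
tool_pos: [0.456, 0.1805, 0.1288]
tool_rot: [-3.119, 0.288, -0.015]
contact_force: [3.4, -1.8, 9.9]
opening: 0.0324
```

On the floor. Release and lift.

Request:
arm_command --rows "0 0 0 0 0 0;0 0 0 0 0 0;0 0 0 0 0 0;0 0 0 0 0 0;0 0 40 0 0 0;0 0 90 0 0 0;0 0 130 0 0 0;-10 -60 140 0 0 0;-20 -120 140 0 0 0;-30 -180 140 0 0 0;-30 -240 140 0 0 0;-30 -240 140 0 0 0" --jaw 1

```text
t: 27.05
tool_pos: [0.4255, -0.0628, 0.2686]
tool_rot: [-3.119, 0.3, -0.014]
contact_force: [0.4, 0.3, 0.6]
opening: 0.0854
```

Run:
```python
import subprocess
from fit import *
import fit as F
tr=(.537,.1665,-.182)
def at(xt): return (tr[0]+xt/1e3*np.cos(tr[2]),tr[1]+xt/1e3*np.sin(tr[2]),tr[2],.042)
G={n:at(x) for n,x in(("tee",21),("zed",-23),("elbow",-85))}
ims=[]
for cn,k,(w,h) in(("top",5,(75,120)),("side",4,(105,110))):
    d=cam(cn);np.save(cn+"C.npy",d,allow_pickle=True)
    c=proj(d,[(.537,.166,.05)])[0];x0,y0=int(c[0]-w/2),int(c[1]-h/2)
    im=cv2.resize(d["frame"][y0:y0+h,x0:x0+w],(w*k,h*k),interpolation=cv2.INTER_CUBIC)
    for n,col in(("tee",(255,0,0)),("zed",(0,0,255)),("elbow",(0,140,0))):
        P=place(corners(SH[n][0]),*G[n]);uv=((proj(d,P)-[x0-.5,y0-.5])*k-.5)
        for i in range(8):
            for j in(1,2,4):
                if not i&j: cv2.line(im,*[tuple(int(v) for v in uv[q]) for q in(i,i|j)],col,1)
    ims.append(im)
out=np.zeros((600,sum(i.shape[1] for i in ims),3),np.uint8);o=0
for i in ims: out[:i.shape[0],o:o+i.shape[1]]=i;o+=i.shape[1]
save("final.png",out);print(monitor.get_obs()["tool_pos"])
```

```text
[ 0.42579861 -0.05977286  0.26842485]
```

View pics/final.png

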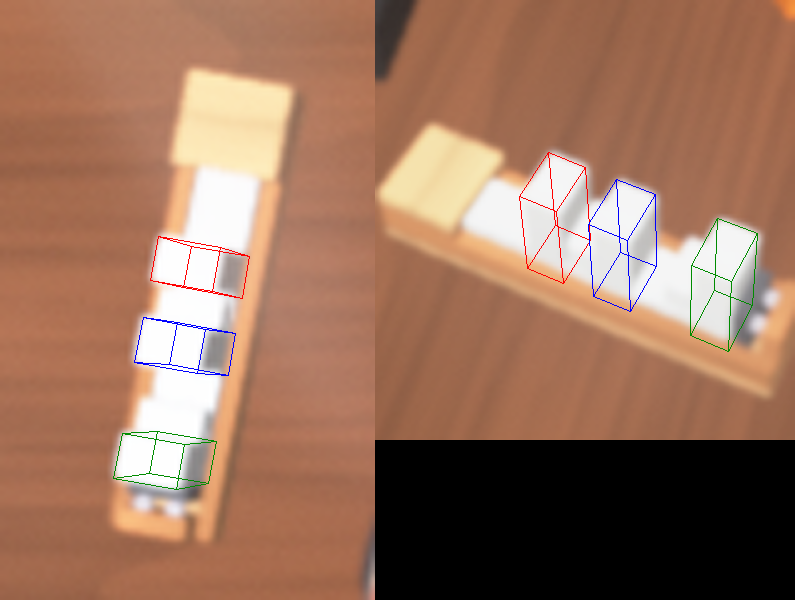

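The final view shows all three legs on their packed outlines to about 1 px in both views, with the plate pushed back and the arm clear. Handing in.

```bash
python3 -c "
from station import workorder
print(workorder.finish_job())"
```

```text
the job is handed in; nothing more can be done
None
```

I packed all three stops and handed the job in at about 27 s of the 72 s allowed.

- **Tee:** slid along the floor under the bar until it met the end wall, with about 12 N of contact force.
- **Zed:** lowered with its spur over the tee's heel, then slid up against the tee with about 8 N.
- **Elbow:** pushed the sprung plate back with 8–10 N, went down between the plate and the zed's foot to the floor, and was let go.

**Last checks:** In the final pictures from both cameras the three legs match their packed outlines to about 1 px (1.5–2 mm), upright and with the plate pushed back. The tee and zed stopped within about 1 mm of where their contacts should be. The arm was clear of the row when I handed in.

**Disagreements and limits:**
- The two cameras disagreed by 1–3 mm on where the tray lies, so I relied on the contact stops for positions along it.
- The arm gave about 3.5 mm under the spring's force, and I corrected for that while seating the elbow.
- I did not measure the bin, blanks and hammer at the end. No move came near them.

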